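Wedge a bearing block into a sloping fixture

TASK

Set the blue bearing block on the sloping steel plate, uphill of the corner and lengthwise between the green fence and the yellow jaw, and let gravity slide it fully down into the corner. Then stand the wooden wedge, thin end down and sloped face towards the jaw, in the gap between block and jaw, let go of it, and tap its brass head down with the closed fingers until its thin end is down on the plate and the block is locked tight, leaving the other things on the bench alone.

Things in the scene. Friction and masses are not known exactly. Their poses are not given: they have to be found in the camera images.
- plate: Sloping steel plate of the green fixture, fixed. Origin: its low corner, on the upper surface where two green fences meet, farthest from the robot, 32 mm above the bench. z: the normal, tilted 20 degrees away from the robot; x and y run along the plate, both uphill, 45 degrees either side of the steepest line. It reaches from x = -16 to 176 mm, y = -16 to 126 mm, 10 mm thick.
- block_home (a point): Where the block's centre belongs: plate x 40, y 22.5, z 37.5 mm; plate axes, block's long side along x. The long green fence has its inner face at plate y = 0 and ends at x = 56 mm; the end fence has its inner face at x = 0 and ends at y = 95 mm; both stand 36 mm above the plate. The plate is slick: a block let go anywhere uphill slides against both fences by itself.
- slot_mouth (a point): Middle of the mouth of the gap between the seated block (face at plate y = 45 mm) and the jaw: plate x 30, y 58, z 47 mm; plate axes. The gap is 26 mm wide (y) here and narrows to 18.5 mm at plate level; it is bounded by the end fence at x = 0 and open uphill.
- jaw (a joint): Travel (m) of the yellow spring-backed jaw along plate +y: 0 at rest, stop at 7 mm, spring 5 N per mm, about 3.5 mm when the wedge is fully down. 56 mm long (plate x = 2 to 58), 47 mm high. Its face leans outwards 1 in 6, at rest from plate y = 63.5 mm at the plate to 71 mm at its top. A fixed bracket 40 mm high stands behind it.
- block_mid (a point): Centre of the blue bearing block: 80 (x) by 45 (y) by 75 mm (z, upright), 0.4 to 0.8 kg, with a brass bush ring on each long side and two low dark bolt heads (4 mm) on top. It stands upright on the bench; either end may go first. Axes along its edges.
- wedge_mid (a point): Middle of the wooden wedge standing on its thin end: 60 mm up, mid-width, 16 mm from its straight face. 120 mm tall (z), 40 mm wide (x, parallel sides), 0.12 kg. Straight face looks to -y, sloped face to +y; 22 mm thick at the thin end, growing 1 in 6 to 40 mm; flat brass head, top 14 mm. In the slot its axes lie along the plate's, sloped face to the jaw.
- wedge_toe (a point): Centre of the wedge's thin end (underside), 22 by 40 mm, 11 mm from the straight face; same axes. Put in by hand it stops loose 15 to 21 mm above the plate; tapping it on down takes 5 to 15 N, and friction holds it. Home when it is on the plate.
- oil_bottle: Bystander: amber oil bottle, 48 mm across, 120 mm tall; origin under its centre. Leave it alone.
- pulley: Bystander: brass belt pulley, 72 mm across, 36 mm tall; origin under its centre. Leave it alone.
- driver: Bystander: screwdriver lying on the bench; origin under its middle. Leave it alone.

How it is judged:
By the outcome, as a careful person would: the job done as asked, in the order asked, and still so for the second after the job is handed in, with the robot touching nothing.
It also fails if it takes over 58 s, if anything falls off the work surface, if the arm or the gripper's body presses on something with over 40 N, if the wrist force passes 120 N, or if a joint passes its speed limit or range.

ROBOT

A 7-joint arm with a two-finger parallel gripper is mounted at the origin on the work surface. World frame = base frame: x ahead of the robot, y to its left, z up, the work surface at z = 0. Lengths are in mm, angles in rad, forces in N, time in s.
With the tool pointing down it reaches from about 425 to 1025 mm from the base axis. Payload 9.4 kg.
Tool frame: the origin (TCP) lies at the very end of the fingers, on their centre line; the grasp point (between the pads) lies 19 mm behind it (arm.hold_point_z is the distance from the TCP to the grasp point, in mm); z points along the fingers, y is the direction in which the jaws open and shut (so a half turn about z gives the same grasp; the last joint's range is limited). The gripper opens to 85 mm and grips with 20 to 120 N. Pads are 22 mm wide; open, the fingers measure 114 mm over their backs; the gripper's body (76 mm by 85 mm) begins 54 mm behind the grasp point. The pads swing forward as they close: fully open they stand 13 mm farther back than shut.
Start: joints at [1.06, 0.599, -0.003, 1.599, 0.002, 0.943, -0.08], TCP at [304.724, -657.851, 231.275] pointing down, gripper open.
Joint ranges: [-2.57, 2.57], [-0.35, 1.97], [-1.29, 1.29], [0.11, 2.56], [-1.05, 4.19], [0.11, 1.86], [-2.63, 2.63]. Speed limits (rad/s): [2.22, 2.22, 3.01, 3.01, 3.14, 3.14, 3.14].

INTERFACE

Orientations are given as a unit quaternion [w, x, y, z].
In Python, from workcell import arm gives the robot as it stands. The module is installed in compiled form; this text tells all that it offers.
- The arm moves only by the shell command python3 -m pendant 'ROWS' [FORCE]. ROWS is JSON, a list that holds one entry, the list of rows, each a list of 7 numbers: the shift along the tool's x, y, z in mm, then the turn, a rotation vector about the tool's x, y, z in rad, then the closure, from 0 (fully open) to 1 (shut). In form: [[[x, y, z, wx, wy, wz, claw], ...]]. A call has 1 to 12 rows; each row shifts and turns the commanded pose from where the row before left it, along the tool's axes as they then stand; what a row does not reach is not made up. A row lasts 1/10 s, in which the tool goes at most 50 mm and 8.59 degrees, less where a joint would pass 70% of its speed; a pose out of reach is approached as far as the arm can. A call with a gripper value outside its range is refused whole. The fingers move at their own pace and stop on an object; FORCE is the grip in N (left out, the last holds). Time passes only in rows, so rows that do not move let the fingers close. It gives the time, the measured TCP pose, the force and the opening at its end, in the units of the state.
- arm.state(): the state, without advancing time (a new reading comes with each control period).
- arm.capture(name): name is "side" or "top"; returns the picture (420x560x3 uint8, red, green, blue); there is no depth.
- arm.calibration(name): a dict with "intrinsics" (3x3 intrinsics, pixels), "R" (3x3) and "t" (3): a world point X has camera coordinates R X + t. Camera axes: x right, y down, z forward; pixel columns grow to the right and rows downward; lengths in mm; the calibration is good to about 2 mm. A picture is of the moment at which its call begins. calibration takes no time and is no camera call.
- arm.close_job(): hands the job in, once; it reports no verdict.
Trained networks look in the newest picture that a camera, given by its name, has taken for a name from the list of things; names that differ only in an ending like _2 or _b are one class to them, and where a whole thing is asked for, a point or a joint stands for the part that bears it (a point fixed in the world has none). Each returns a list of dicts, best first, with "p" (0 to 1); they miss things now and then, are a little off and sometimes report something else, mostly with a low value. They report only what shows in the picture. A call takes as long as a camera call.
- arm.look_for(query, camera): "centre" ([row, column] in pixels, amid what is visible of it).
- arm.regions_of(query, camera): "mask" (420x560 bool, what is visible of it) and "centre" ([row, column] in pixels, amid what is visible of it).
- arm.mark_of(query, camera): "centre" ([row, column] in pixels: a listed point, or the origin of a listed thing).
The state is a dict: "t": time; "joint_positions": joint angles; "qd": joint speeds; "tau": joint torques, N m; "position": TCP position; "tcp_rot": TCP orientation; "wrist_force": force on the tool from outside, world axes, zero at the start; "moment": the same for the moment, N m; "gripper_width": finger opening in mm.
Only numpy, scipy, OpenCV 4.12 (cv2) and the standard library are available. Lean on these libraries where they do the work, as an engineer would, in place of code of your own. Each camera call takes 0.05 s, during which the arm holds its last target.

## Working session

There is one attempt and no reset: what is moved stays moved. The work goes in short steps, Python scripts to look and compute and a shell command to move; the robot and the scene stay as the last step left them, time stands still between calls to the robot, and variables do not carry over. Pictures are saved under pics/ and viewed, and the job is handed in when it is done.

```bash
mkdir -p pics; ls; python3 - <<'E'
from workcell import arm
import cv2,json
print(arm.state())
print(arm.hold_point_z)
for n in ("side","top"):
    im=arm.capture(n); cv2.imwrite(f"pics/{n}0.png",im[:,:,::-1])
    c=arm.calibration(n); print(n,c)
    for q in ["plate","block_home","slot_mouth","jaw","block_mid","wedge_mid","wedge_toe","oil_bottle","pulley","driver"]:
        print(q,[(d["centre"],round(d["p"],2)) for d in arm.mark_of(q,n)[:2]])
E
```

```text
pics
{'t': 0.0, 'joint_positions': array([ 1.06031218,  0.60015192, -0.00254452,  1.60012422,  0.00178805,
        0.94286532, -0.07977627]), 'qd': array([-0.00065211,  0.00211933,  0.00052041, -0.00136953, -0.00144449,
        0.00013921, -0.00136161]), 'tau': array([ 2.44375942e-04, -7.76452088e+01,  1.56465802e+00, -2.58008802e+01,
        1.22985936e-02,  9.00728657e-03, -1.53068299e-05]), 'position': array([ 304.5192743 , -657.43999673,  230.39957725]), 'tcp_rot': array([-7.38276035e-04,  9.76562480e-01,  2.15232722e-01, -2.30043006e-04]), 'wrist_force': array([-0.31712314,  0.42310224,  0.03380848]), 'moment': array([ 0.02857994, -0.00624954, -0.03284974]), 'gripper_width': 85.36786102726944}
18.700000000000003
side {'intrinsics': array([[529.50826112,   0.        , 278.03338526],
       [  0.        , 529.50826112, 213.13756877],
       [  0.        ,   0.        ,   1.        ]]), 'R': array([[-0.95450847, -0.29803058,  0.00955755],
       [-0.1789778 ,  0.54699028, -0.81778272],
       [ 0.23849637, -0.78229112, -0.57544772]]), 't': array([ 576.73990545,  179.64850298, 1463.20097415])}
plate [([220.7, 262.3], 0.61)]
block_home [([201.5, 270.3], 0.61), ([210.5, 269.0], 0.58)]
slot_mouth [([201.3, 273.6], 0.64)]Traceback (most recent call last):
  File "<stdin>", line 9, in <module>
ValueError: it knows: block_home, block_mid, driver, oil_bottle, plate, pulley, slot_mouth, wedge_mid, wedge_toe
```

```bash
python3 - <<'E'
from workcell import arm
import cv2,json
for n in ("side","top"):
    im=arm.capture(n); cv2.imwrite(f"pics/{n}0.png",im[:,:,::-1])
    c=arm.calibration(n); 
    if n=="top": print(n,c)
    for q in ["plate","block_home","slot_mouth","block_mid","wedge_mid","wedge_toe","oil_bottle","pulley","driver"]:
        print(q,[([round(float(v),1) for v in d["centre"]],round(d["p"],2)) for d in arm.mark_of(q,n)[:2]])
E
```

```text
plate [([221.7, 262.0], 0.69)]
block_home [([211.7, 270.1], 0.95)]
slot_mouth [([202.5, 272.7], 0.63)]
block_mid [([179.4, 354.9], 0.62)]
wedge_mid [([307.0, 291.4], 0.73)]
wedge_toe [([201.6, 271.6], 0.73), ([324.9, 288.4], 0.68)]
oil_bottle [([280.9, 195.7], 0.81)]
pulley [([182.9, 270.8], 0.89), ([221.1, 258.4], 0.33)]
driver [([307.3, 288.7], 0.72), ([320.8, 224.7], 0.66)]
top {'intrinsics': array([[469.64115498,   0.        , 282.89849095],
       [  0.        , 469.64115498, 215.11344283],
       [  0.        ,   0.        ,   1.        ]]), 'R': array([[-1.48752948e-03, -9.99982383e-01,  5.74632823e-03],
       [-9.74760663e-01,  1.67106756e-04, -2.23252372e-01],
       [ 2.23247479e-01, -5.93338920e-03, -9.74743740e-01]]), 't': array([  27.26218785,  610.29465347, 1209.53454382])}
plate [([198.3, 293.7], 0.72), ([267.2, 171.0], 0.37)]
block_home [([206.2, 292.0], 0.74)]
slot_mouth [([203.8, 305.8], 0.73)]
block_mid [([277.2, 426.4], 0.96), ([185.5, 393.3], 0.58)]
wedge_mid [([268.2, 167.6], 0.53)]
wedge_toe [([269.0, 173.4], 0.87)]
oil_bottle [([173.1, 205.7], 0.72)]
pulley []
driver [([212.8, 164.8], 0.55)]
```

View pics/side0.png

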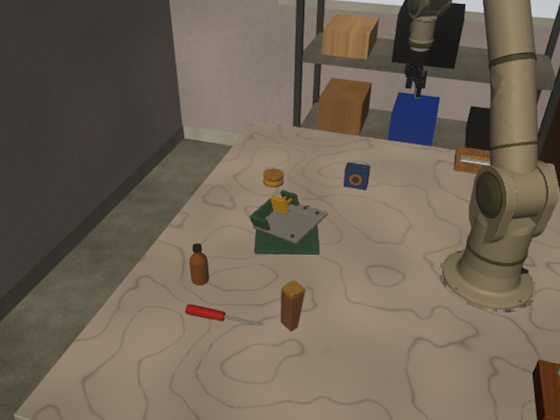

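View pics/top0.png

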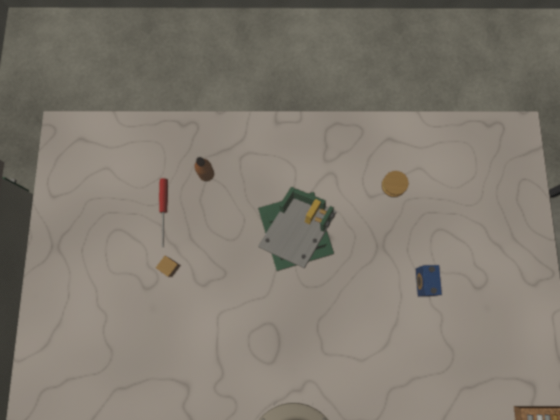

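```bash
python3 - <<'E'
import cv2,numpy as np
t=cv2.imread("pics/top0.png");s=cv2.imread("pics/side0.png")
f=lambda im,r,c,h,w,k:cv2.resize(im[r:r+h,c:c+w],None,fx=k,fy=k,interpolation=cv2.INTER_CUBIC)
cv2.imwrite("pics/c1.png",np.hstack([f(t,175,245,100,100,4),f(s,180,240,100,100,4)]))
cv2.imwrite("pics/c2.png",np.hstack([f(t,255,400,50,50,5),f(s,155,330,50,50,5),f(t,240,145,50,50,5)]))
cv2.imwrite("pics/c3.png",f(s,270,260,80,80,6))
E
```

```text
(no output)
```

View pics/c1.png

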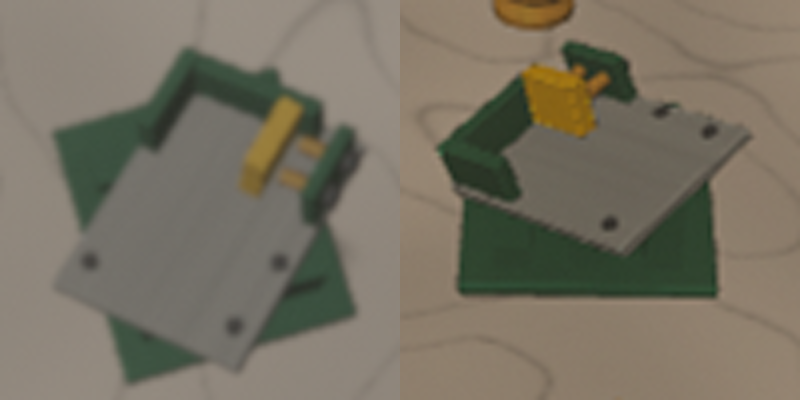

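View pics/c2.png

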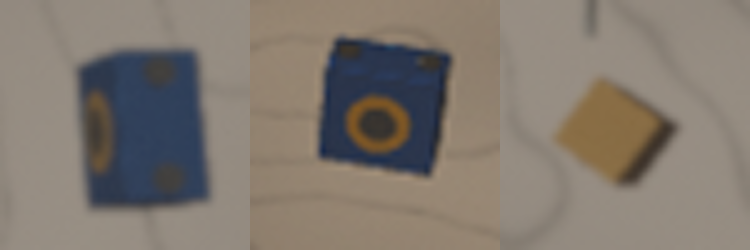

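View pics/c3.png

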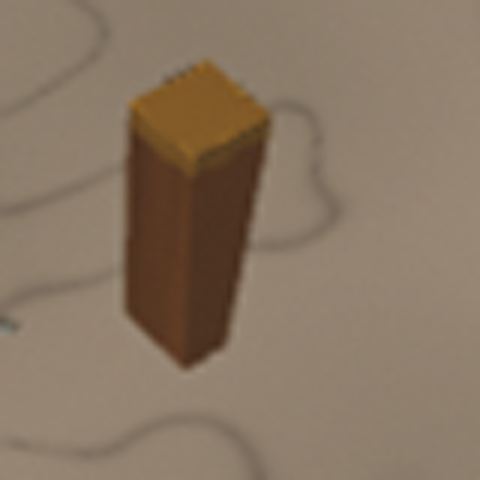

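```bash
cat > h.py <<'E'
from workcell import arm
import numpy as np,cv2
from scipy.optimize import least_squares,minimize
from scipy.spatial.transform import Rotation as Ro
C={n:arm.calibration(n) for n in("side","top")}
def proj(n,P):
    c=C[n];q=np.atleast_2d(P)@np.array(c["R"]).T+c["t"];q=q@np.array(c["intrinsics"]).T
    return q[:,:2]/q[:,2:]   # col,row
def Rz(a): return Ro.from_euler('z',a).as_matrix()
BLK=np.array([[sx*40,sy*22.5,z] for sx in(-1,1) for sy in(-1,1) for z in(0,75)],float)
# wedge, origin toe centre: straight face y=-11
WED=np.array([[sx*20,y,z] for sx in(-1,1) for y,z in((-11,0),(11,0),(-11,120),(29,120))],float)
def sil(n,P,k=4):
    h=cv2.convexHull(proj(n,P).astype(np.float32))[:,0]
    m=np.zeros((420*k,560*k),np.uint8)
    cv2.fillConvexPoly(m,np.round(((h+.5)*k-.5)*16).astype(np.int32),255,shift=4)
    return cv2.resize(m,(560,420),interpolation=cv2.INTER_AREA)/255.
E
python3 - <<'E'
from h import *
from workcell import arm
for n in("side","top"):
    im=arm.capture(n)
    for q in("block_mid","wedge_mid","pulley","driver","oil_bottle","plate"):
        for i,d in enumerate(arm.regions_of(q,n)[:2]):
            print(n,q,i,d["p"],d["centre"],d["mask"].sum())
            np.save(f"m_{n}_{q}_{i}.npy",d["mask"])
E
```

```text
side block_mid 0 0.83 [175.6, 354.7] 613
side wedge_mid 0 0.67 [304.9, 291.3] 890
side pulley 0 0.52 [179.6, 269.5] 346
side oil_bottle 0 0.56 [263.7, 196.7] 612
side plate 0 0.65 [218.0, 290.3] 2310
top block_mid 0 0.97 [280.7, 426.5] 734
top block_mid 1 0.3 [231.4, 297.7] 3511
top wedge_mid 0 0.84 [267.2, 164.1] 319
top wedge_mid 1 0.23 [199.2, 165.1] 333
top pulley 0 0.62 [182.9, 392.9] 550
top driver 0 0.8 [198.2, 163.5] 309
top oil_bottle 0 0.86 [168.8, 201.5] 359
top plate 0 0.63 [229.0, 299.6] 3545
```

```bash
cat >> h.py <<'E'
def fitsil(P,masks,inits):
    best=None
    for x0 in inits:
        f=lambda v:sum(np.abs(sil(n,P@Rz(v[2]).T+[v[0],v[1],0])-m).sum() for n,m in masks.items())
        s=np.array([[0,0,0],[15,0,0],[0,15,0],[0,0,.3]])+x0
        r=minimize(f,x0,method="Nelder-Mead",options=dict(initial_simplex=s,maxiter=250,xatol=.05,fatol=.2))
        if best is None or r.fun<best.fun: best=r
    return best
def ground(n,rc,z=0):
    c=C[n];d=np.linalg.solve(np.array(c["intrinsics"])@c["R"],[rc[1],rc[0],1]);o=-np.array(c["R"]).T@c["t"]
    return o+d*(z-o[2])/d[2]
def plateT(x,y,yaw): return Rz(yaw)@Ro.from_euler('y',20,degrees=True).as_matrix()@Rz(np.radians(135)),np.array([x,y,32.])
E
cat > fit.py <<'E'
from h import *
ld=lambda q:{n:np.load(f"m_{n}_{q}_0.npy").astype(float) for n in("side","top")}
for q,P in(("block_mid",BLK),("wedge_mid",WED)):
    m=ld(q); r=np.argwhere(m["top"]>0).mean(0); g=ground("top",r,60)
    for use in (("side","top"),("top",),("side",)):
        mm={k:m[k] for k in use}
        outs=[fitsil(P,mm,[np.array([g[0],g[1],a])]) for a in np.arange(0,6.28 if q[0]=='w' else 3.1,.785)]
        for b in sorted(outs,key=lambda b:b.fun)[:2]: print(q,use,b.x.round(2),round(b.fun,1))
pts=[("top",(176,-16,0),(55,287)),("top",(176,126,0),(238,373)),("top",(0,0,0),(200,92)),
 ("side",(176,-16,0),(625-400,252)),("side",(176,126,0),(748-400,132)),("side",(-16,-16,0),(455-400,188))]
off={"top":(245,175),"side":(240,180)}
def res(v):
    R,t=plateT(*v[:3]);o=[]
    for n,p,px in pts:
        o+=list(proj(n,R@np.array(p,float)+t)[0]-((np.array(px)+.5)/4-.5+off[n]))
    return np.array(o)
r=least_squares(res,[620,0,0.2],loss="soft_l1");print(r.x,res(r.x).reshape(-1,2).round(1))
E
python3 fit.py
```

```text
block_mid ('side', 'top') [ 434.34 -364.21    3.17] 105.2
block_mid ('side', 'top') [ 434.15 -364.28    3.16] 105.3
block_mid ('top',) [ 4.3488e+02 -3.6383e+02  4.0000e-02] 67.8
block_mid ('top',) [ 4.3490e+02 -3.6398e+02  4.0000e-02] 67.9
block_mid ('side',) [ 433.65 -364.97    3.17] 33.5
block_mid ('side',) [ 4.3366e+02 -3.6498e+02  3.0000e-02] 33.6
wedge_mid ('side', 'top') [471.63 333.57   2.53] 87.4
wedge_mid ('side', 'top') [471.67 333.57   2.52] 87.6
wedge_mid ('top',) [471.99 333.07   2.54] 23.2
wedge_mid ('top',) [471.96 333.64   2.54] 23.9
wedge_mid ('side',) [471.16 335.39   2.52] 60.1
wedge_mid ('side',) [471.44 334.76   2.42] 60.1
[ 6.65058800e+02 -5.02437505e+00  2.87788061e-01] [[-0.9 -0.2]
 [ 0.2 -0. ]
 [-0.6  1.5]
 [-0.5 -0.8]
 [ 1.3 -1. ]
 [-0.8 -1.1]]
```

```bash
cat > ov.py <<'E'
from h import *
import sys
pose=[float(a) for a in sys.argv[1:4]]; out=sys.argv[4]
R,t=plateT(*pose)
def box(x0,x1,y0,y1,z0,z1): return np.array([[x,y,z] for x in(x0,x1) for y in(y0,y1) for z in(z0,z1)],float)
E=[(0,1),(2,3),(4,5),(6,7),(0,2),(1,3),(4,6),(5,7),(0,4),(1,5),(2,6),(3,7)]
jaw=np.array([[x,y,z] for x in(2,58) for y,z in((63.5,0),(71.3,47),(80,0),(80,47))],float)
items=[(box(-16,176,-16,126,-10,0),(255,255,255)),(box(-16,56,-16,0,0,36),(0,255,0)),(box(-16,0,-16,95,0,36),(0,255,255)),(jaw,(255,0,255))]
ims=[]
for n,c0,r0 in(("top",245,175),("side",240,180)):
    im=cv2.imread(sys.argv[5]%n)[r0:r0+100,c0:c0+100];im=cv2.resize(im,None,fx=4,fy=4,interpolation=cv2.INTER_CUBIC)
    for P,col in items:
        q=proj(n,P@R.T+t);q=((q-[c0,r0]+.5)*4-.5).round().astype(int)
        for a,b in E: cv2.line(im,tuple(map(int,q[a])),tuple(map(int,q[b])),col,1,cv2.LINE_AA)
    ims.append(im)
cv2.imwrite(out,np.hstack(ims))
E
python3 ov.py 665 -5 0.288 pics/ov1.png pics/%s0.png
```

```text
(no output)
```

View pics/ov1.png

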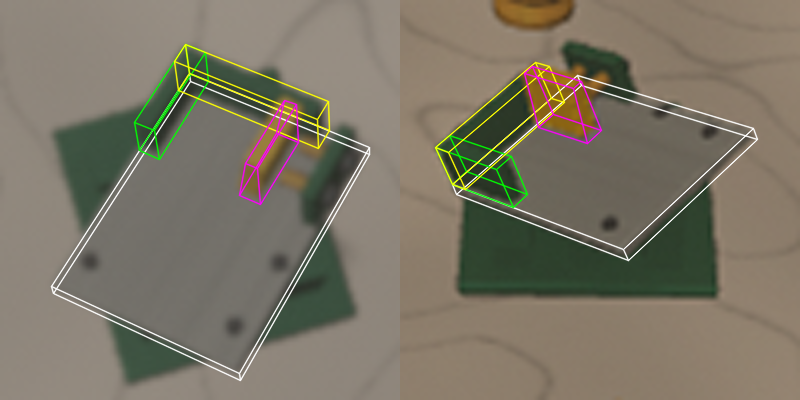

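```bash
python3 - <<'E'
import cv2
for n,c0,r0 in(("top",255,180),("side",245,185)):
    im=cv2.imread(f"pics/{n}0.png")[r0:r0+75,c0:c0+90 if n=="top" else c0+90]
    im=cv2.resize(im,None,fx=8,fy=8,interpolation=cv2.INTER_LANCZOS4)
    im=cv2.convertScaleAbs(im,alpha=1.7)
    cv2.imwrite(f"pics/z_{n}.png",im)
E
```

```text
(no output)
```

View pics/z_top.png

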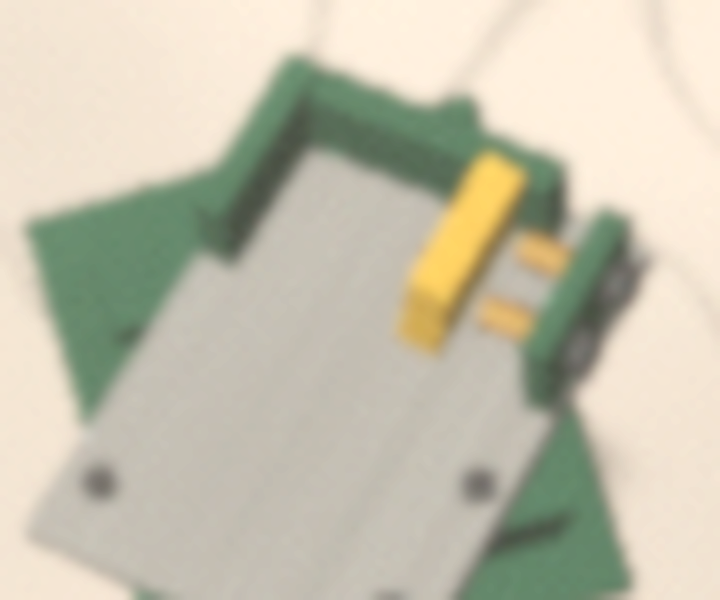

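View pics/z_side.png

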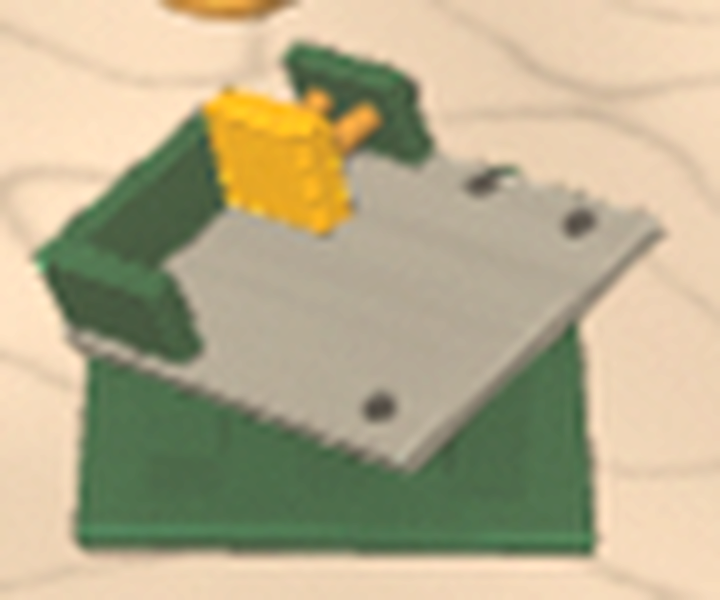

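```bash
cat > fitp.py <<'E'
from h import *
pts=[("top",(0,0,0),(318,150)),("top",(56,0,0),(237,265)),("top",(58,63.5,0),(400,335)),("top",(58,71.3,47),(412,278)),("top",(2,71.3,47),(487,150)),("top",(176,-16,0),(28,530)),
("side",(-16,-16,0),(72,335)),("side",(176,-16,0),(405,460)),("side",(176,126,0),(662,232)),("side",(2,71.3,47),(208,100)),("side",(58,71.3,47),(325,135)),("side",(58,63.5,0),(325,235)),("side",(2,63.5,0),(228,208))]
off={"top":(255,180),"side":(245,185)}
def res(v,use=("top","side"),z=0):
    R,t=plateT(*v[:3]);o=[]
    t=t+[0,0,v[3] if len(v)>3 else 0]
    for n,p,px in pts:
        if n in use:o+=list(proj(n,R@np.array(p,float)+t)[0]-((np.array(px)+.5)/8-.5+off[n]))
    return np.array(o)
for x0,u in(([665,-5,.29],("top","side")),([665,-5,.29],("top",)),([665,-5,.29],("side",)),([665,-5,.29,0],("top","side"))):
    r=least_squares(res,x0,loss="soft_l1",args=(u,));print(u,r.x.round(3),res(r.x,u).reshape(-1,2).round(1).tolist())
E
python3 fitp.py
```

```text
('top', 'side') [ 6.67206e+02 -5.20100e+00  2.93000e-01] [[-0.2, 0.1], [0.4, 0.9], [-0.0, 1.2], [0.1, 0.2], [0.3, 0.3], [-0.2, -0.2], [-1.7, -1.1], [-0.2, -0.5], [-0.1, -2.3], [-0.6, 0.6], [-3.0, -0.1], [0.4, 1.2], [0.4, 0.6]]
('top',) [ 6.68268e+02 -4.58600e+00  3.02000e-01] [[-0.4, -0.3], [0.3, 0.6], [-0.0, 0.7], [0.1, -0.3], [0.1, -0.3], [-0.0, -0.3]]
('side',) [ 6.6569e+02 -5.8160e+00  2.8200e-01] [[-1.1, -1.1], [-0.2, -0.3], [0.4, -1.9], [0.1, 0.6], [-2.4, 0.1], [1.0, 1.4], [1.1, 0.6]]
('top', 'side') [ 6.67191e+02 -5.18300e+00  2.93000e-01  7.50000e-02] [[-0.2, 0.1], [0.4, 0.9], [-0.1, 1.2], [0.1, 0.2], [0.3, 0.3], [-0.2, -0.2], [-1.7, -1.1], [-0.2, -0.5], [-0.1, -2.3], [-0.6, 0.6], [-3.0, -0.1], [0.4, 1.2], [0.4, 0.6]]
```

```bash
cat > plan.py <<'E'
from h import *
PL=(667,-5,.295)
def tool(xax,zax):
    z=zax/np.linalg.norm(zax);x=xax-z*(xax@z);x/=np.linalg.norm(x);return np.column_stack([x,np.cross(z,x),z])
def down(yaw): return tool(np.array([np.cos(yaw),np.sin(yaw),0]),np.array([0,0,-1.]))
def cur():
    s=arm.state();q=s["tcp_rot"];return s,np.array(s["position"]),Ro.from_quat([q[1],q[2],q[3],q[0]]).as_matrix()
def rows(R1,p1,N=None,dec=0):
    s,p,R=cur();w=Ro.from_matrix(R.T@R1).as_rotvec();d=p1-p
    need=max(np.linalg.norm(d)/45,np.degrees(np.linalg.norm(w))/7)
    N=N or int(np.ceil(need+.01)); print("t",round(s["t"],2),"dist",d.round(1),"rot deg",np.degrees(w).round(1),"N",N,"(need %.1f)"%need)
    wr=np.round(w/N,4);Rk=R.copy();pk=p.copy()
    for k in range(N):
        sh=np.round(Rk.T@((p+d*(k+1)/N)-pk),dec)
        print([*map(float,sh),*map(float,wr)]);pk=pk+Rk@sh;Rk=Rk@Ro.from_rotvec(wr).as_matrix()
def platepose(pt,xsign=None,tx=None):
    """tool pose with z=-normal; tx: tool x direction in plate axes; pt in plate coords"""
    R,t=plateT(*PL);return tool(R@np.array(tx,float),-R[:,2]),R@np.array(pt,float)+t
E
python3 - <<'E'
from plan import *
rows(down(.035),np.array([434.4,-364.2,140]))
E
```

```text
t 1.9 dist [129.7 293.6 -91.3] rot deg [-0.   0.  22.9] N 8 (need 7.4)
[30.0, -26.0, 11.0, -0.0, 0.0, 0.0499]
[29.0, -28.0, 12.0, -0.0, 0.0, 0.0499]
[27.0, -30.0, 11.0, -0.0, 0.0, 0.0499]
[26.0, -31.0, 12.0, -0.0, 0.0, 0.0499]
[24.0, -31.0, 11.0, -0.0, 0.0, 0.0499]
[23.0, -34.0, 11.0, -0.0, 0.0, 0.0499]
[21.0, -34.0, 12.0, -0.0, 0.0, 0.0499]
[19.0, -35.0, 11.0, -0.0, 0.0, 0.0499]
```

```bash
python3 -m pendant '[[[30,-26,11,0,0,0.05,0],[29,-28,12,0,0,0.05,0],[27,-30,11,0,0,0.05,0],[26,-31,12,0,0,0.05,0],[24,-31,11,0,0,0.05,0],[23,-34,11,0,0,0.05,0],[21,-34,12,0,0,0.05,0],[19,-35,11,0,0,0.05,0],[0,0,0,0,0,0,0],[0,0,0,0,0,0,0]]]'
python3 - <<'E'
from plan import *
rows(down(.035),np.array([434.4,-364.2,21]))
E
```

```text
t: 2.9
position: [434.9, -363.5, 140.2]
tcp_rot: [-0.0, 1.0, 0.018, -0.0]
wrist_force: [-0.2, 0.3, 0.2]
gripper_width: 85.4
t 2.9 dist [  -0.5   -0.7 -119.2] rot deg [-0.   0.   0.1] N 3 (need 2.6)
[-0.0, 0.0, 40.0, -0.0, 0.0001, 0.0006]
[-0.0, 0.0, 39.0, -0.0, 0.0001, 0.0006]
[-1.0, 1.0, 40.0, -0.0, 0.0001, 0.0006]
```

Motion is accurate. Descend, then close.

```bash
python3 -m pendant '[[[0,1,40,0,0,0,0],[0,0,40,0,0,0,0],[0,0,25,0,0,0,0],[0,0,14,0,0,0,0],[0,0,0,0,0,0,0]]]' 40
python3 -m pendant '[[[0,0,0,0,0,0,1],[0,0,0,0,0,0,1],[0,0,0,0,0,0,1],[0,0,0,0,0,0,1],[0,0,0,0,0,0,1],[0,0,0,0,0,0,1],[0,0,0,0,0,0,1],[0,0,0,0,0,0,1]]]' 50
```

```text
t: 3.4
position: [433.1, -366.1, 20.0]
tcp_rot: [-0.0, 1.0, 0.016, -0.001]
wrist_force: [-0.3, -0.1, 0.5]
gripper_width: 85.3
t: 4.2
position: [434.9, -365.9, 22.7]
tcp_rot: [0.001, 1.0, 0.017, 0.001]
wrist_force: [-0.9, -0.1, 8.2]
gripper_width: 44.8
```

```bash
python3 -m pendant '[[[0,0,-20,0,0,0,1],[0,0,-40,0,0,0,1],[0,0,-45,0,0,0,1],[0,0,-45,0,0,0,1],[0,0,0,0,0,0,1]]]'
python3 - <<'E'
from plan import *
R,p=platepose((90,29,110),tx=(-1,0,0)); print(p)
rows(R,p)
E
```

```text
t: 4.7
position: [436.1, -366.9, 176.9]
tcp_rot: [0.003, 1.0, 0.017, 0.004]
wrist_force: [0.8, -0.7, -6.6]
gripper_width: 44.3
[614.80098757  24.21939591 164.14571504]
t 4.7 dist [178.7 391.1 -12.7] rot deg [ -9.9 -18.   29.6] N 10 (need 9.6)
[19.0, -38.0, 1.0, -0.0173, -0.0314, 0.0517]
[17.0, -40.0, 0.0, -0.0173, -0.0314, 0.0517]
[15.0, -40.0, -1.0, -0.0173, -0.0314, 0.0517]
[13.0, -41.0, -2.0, -0.0173, -0.0314, 0.0517]
[11.0, -42.0, -4.0, -0.0173, -0.0314, 0.0517]
[8.0, -42.0, -4.0, -0.0173, -0.0314, 0.0517]
[6.0, -42.0, -6.0, -0.0173, -0.0314, 0.0517]
[4.0, -42.0, -6.0, -0.0173, -0.0314, 0.0517]
[1.0, -43.0, -7.0, -0.0173, -0.0314, 0.0517]
[-1.0, -42.0, -8.0, -0.0173, -0.0314, 0.0517]
```

```bash
python3 -m pendant '[[[19,-38,1,-0.0173,-0.0314,0.0517,1],[17,-40,0,-0.0173,-0.0314,0.0517,1],[15,-40,-1,-0.0173,-0.0314,0.0517,1],[13,-41,-2,-0.0173,-0.0314,0.0517,1],[11,-42,-4,-0.0173,-0.0314,0.0517,1],[8,-42,-4,-0.0173,-0.0314,0.0517,1],[6,-42,-6,-0.0173,-0.0314,0.0517,1],[4,-42,-6,-0.0173,-0.0314,0.0517,1],[1,-43,-7,-0.0173,-0.0314,0.0517,1],[-1,-42,-8,-0.0173,-0.0314,0.0517,1],[0,0,0,0,0,0,1],[0,0,0,0,0,0,1]]]'
python3 - <<'E'
from plan import *
for n in("side","top"):
    cv2.imwrite(f"pics/{n}1.png",arm.capture(n)[:,:,::-1])
R,p=platepose((90,29,45),tx=(-1,0,0)); print(p)
rows(R,p)
f=lambda im,r,c,h,w,k:cv2.resize(im[r:r+h,c:c+w],None,fx=k,fy=k,interpolation=cv2.INTER_CUBIC)
cv2.imwrite("pics/c4.png",np.hstack([f(cv2.imread("pics/top1.png"),150,220,130,130,3),f(cv2.imread("pics/side1.png"),140,230,130,130,3)]))
E
```

```text
t: 5.9
position: [611.9, 27.8, 157.0]
tcp_rot: [0.088, 0.955, -0.236, -0.154]
wrist_force: [-0.1, -1.1, -5.7]
gripper_width: 44.1
[593.53002319  17.75586837 103.06569469]
t 6.0 dist [-17.8  -7.2 -55.2] rot deg [0.  0.5 0.1] N 2 (need 1.3)
[1.0, 0.0, 29.0, 0.0003, 0.0047, 0.0011]
[1.0, 1.0, 29.0, 0.0003, 0.0047, 0.0011]
```

View pics/c4.png

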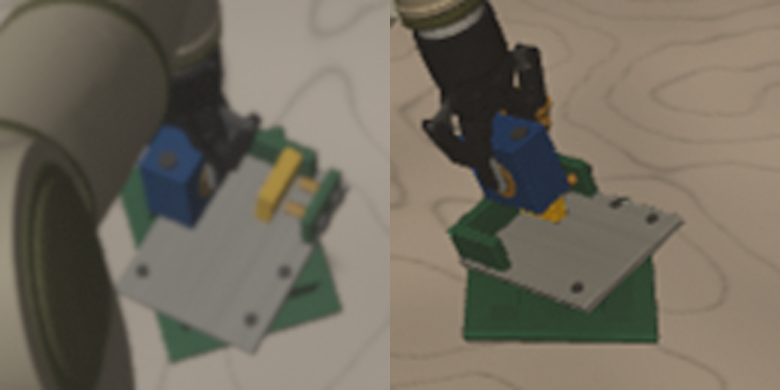

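```bash
python3 -m pendant '[[[1,0,30,0,0.005,0,1],[1,1,28,0,0.004,0.002,1],[0,0,12,0,0,0,1],[0,0,0,0,0,0,1],[0,0,0,0,0,0,1]]]'
python3 - <<'E'
from plan import *
R,t=plateT(*PL); s,p,Rc=cur(); print("plate coords TCP",(R.T@(p-t)).round(1)); 
R1,p1=platepose((90,29,25),tx=(-1,0,0)); rows(R1,p1,2,1)
for n in("side","top"):
    cv2.imwrite(f"pics/{n}2.png",arm.capture(n)[:,:,::-1])
f=lambda im,r,c,h,w,k:cv2.resize(im[r:r+h,c:c+w],None,fx=k,fy=k,interpolation=cv2.INTER_CUBIC)
cv2.imwrite("pics/c5.png",np.hstack([f(cv2.imread("pics/top2.png"),175,245,100,100,4),f(cv2.imread("pics/side2.png"),170,240,100,100,4)]))
E
```

```text
t: 6.5
position: [591.1, 16.9, 93.8]
tcp_rot: [0.089, 0.956, -0.239, -0.148]
wrist_force: [-0.0, 0.2, -5.8]
gripper_width: 44.4
plate coords TCP [89.4 28.6 35.4]
t 6.5 dist [-4.1 -1.1 -9.6] rot deg [-0.1 -0.1 -0. ] N 2 (need 0.2)
[-0.3, 0.2, 5.2, -0.0008, -0.0007, -0.0]
[-0.4, 0.2, 5.2, -0.0008, -0.0007, -0.0]
```

View pics/c5.png

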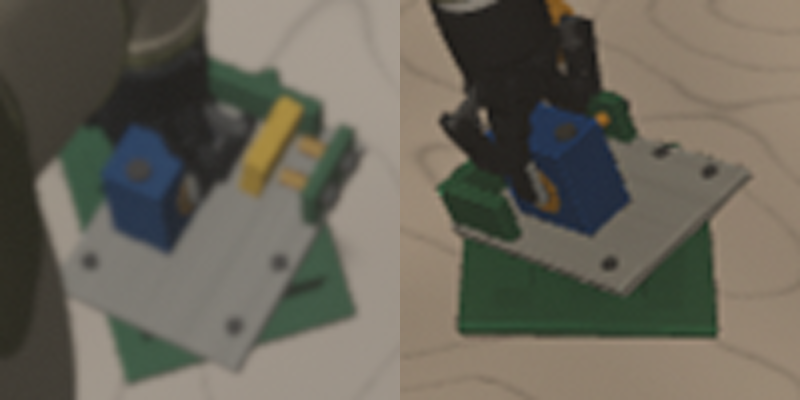

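```bash
python3 -m pendant '[[[0,0,5,0,0,0,1],[0,0,4,0,0,0,1],[0,0,0,0,0,0,1]]]'
python3 -m pendant '[[[0,0,2,0,0,0,1],[0,0,0,0,0,0,1]]]'
python3 - <<'E'
from plan import *
R,t=plateT(*PL); s,p,Rc=cur(); print("plate coords TCP",(R.T@(p-t)).round(1),"F plate",(R.T@s["wrist_force"]).round(1))
E
```

```text
t: 6.9
position: [587.0, 16.6, 84.3]
tcp_rot: [0.089, 0.955, -0.239, -0.149]
wrist_force: [-0.2, -0.1, -5.9]
gripper_width: 44.4
t: 7.1
position: [586.6, 16.4, 82.5]
tcp_rot: [0.089, 0.956, -0.239, -0.149]
wrist_force: [0.1, -0.2, -5.2]
gripper_width: 44.5
plate coords TCP [90.2 28.2 23.3] F plate [-1.4 -1.1 -4.9]
```

```bash
python3 -m pendant '[[[0,0,1.5,0,0,0,1],[0,0,0,0,0,0,1]]]'
python3 -m pendant '[[[0,0,1,0,0,0,1],[0,0,0,0,0,0,1]]]'
```

```text
t: 7.3
position: [587.2, 16.3, 81.9]
tcp_rot: [0.089, 0.956, -0.239, -0.148]
wrist_force: [2.1, 1.4, -0.6]
gripper_width: 44.7
t: 7.5
position: [587.6, 16.2, 81.6]
tcp_rot: [0.088, 0.956, -0.239, -0.147]
wrist_force: [4.3, 0.9, 6.9]
gripper_width: 44.7
```

```bash
python3 -m pendant '[[[0,0,-1,0,0,0,0],[0,0,0,0,0,0,0],[0,0,0,0,0,0,0],[0,0,0,0,0,0,0],[0,0,0,0,0,0,0],[0,0,0,0,0,0,0]]]'
python3 - <<'E'
from plan import *
for n in("side","top"):
    cv2.imwrite(f"pics/{n}3.png",arm.capture(n)[:,:,::-1])
f=lambda im,r,c,h,w,k:cv2.resize(im[r:r+h,c:c+w],None,fx=k,fy=k,interpolation=cv2.INTER_CUBIC)
cv2.imwrite("pics/c6.png",np.hstack([f(cv2.imread("pics/top3.png"),175,245,100,100,4),f(cv2.imread("pics/side3.png"),170,240,100,100,4)]))
E
```

```text
t: 8.1
position: [586.2, 16.1, 81.2]
tcp_rot: [0.089, 0.955, -0.239, -0.149]
wrist_force: [0.3, -0.1, 0.3]
gripper_width: 85.0
```

View pics/c6.png

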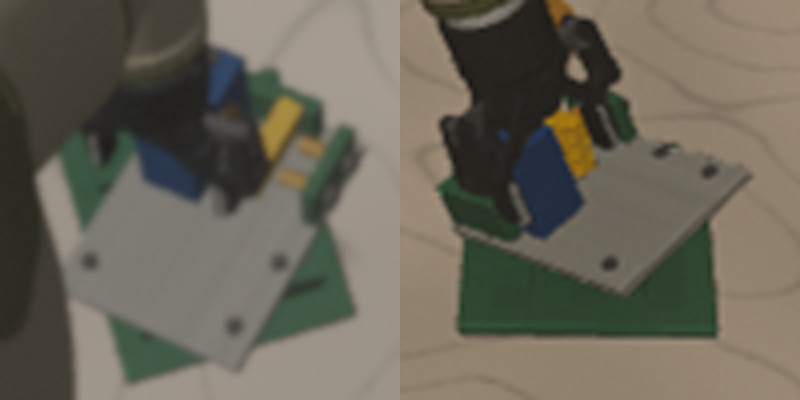

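```bash
python3 -m pendant '[[[0,0,-30,0,0,0,0],[0,0,-40,0,0,0,0],[0,0,-45,0,0,0,0],[0,0,-45,0,0,0,0]]]'
python3 - <<'E'
from plan import *
rows(down(.959),np.array([467,327,220.]),12)
E
```

```text
t: 8.6
position: [638.7, 32.1, 233.3]
tcp_rot: [0.089, 0.955, -0.239, -0.149]
wrist_force: [1.1, -0.3, 0.2]
gripper_width: 85.5
t 8.6 dist [-171.7  294.9  -13.3] rot deg [  1.3  21.8 -82.1] N 12 (need 12.1)
[-24.0, -16.0, 3.0, 0.0019, 0.0317, -0.1194]
[-21.0, -18.0, 3.0, 0.0019, 0.0317, -0.1194]
[-20.0, -20.0, 2.0, 0.0019, 0.0317, -0.1194]
[-17.0, -23.0, 1.0, 0.0019, 0.0317, -0.1194]
[-14.0, -25.0, 1.0, 0.0019, 0.0317, -0.1194]
[-11.0, -26.0, 1.0, 0.0019, 0.0317, -0.1194]
[-8.0, -27.0, 0.0, 0.0019, 0.0317, -0.1194]
[-4.0, -28.0, 1.0, 0.0019, 0.0317, -0.1194]
[-2.0, -29.0, -0.0, 0.0019, 0.0317, -0.1194]
[2.0, -28.0, 0.0, 0.0019, 0.0317, -0.1194]
[6.0, -28.0, 1.0, 0.0019, 0.0317, -0.1194]
[9.0, -27.0, 0.0, 0.0019, 0.0317, -0.1194]
```

```bash
python3 -m pendant '[[[-24,-16,3,0.0019,0.0317,-0.1194,0],[-21,-18,3,0.0019,0.0317,-0.1194,0],[-20,-20,2,0.0019,0.0317,-0.1194,0],[-17,-23,1,0.0019,0.0317,-0.1194,0],[-14,-25,1,0.0019,0.0317,-0.1194,0],[-11,-26,1,0.0019,0.0317,-0.1194,0],[-8,-27,0,0.0019,0.0317,-0.1194,0],[-4,-28,1,0.0019,0.0317,-0.1194,0],[-2,-29,0,0.0019,0.0317,-0.1194,0],[2,-28,0,0.0019,0.0317,-0.1194,0],[6,-28,1,0.0019,0.0317,-0.1194,0],[9,-27,0,0.0019,0.0317,-0.1194,0]]]'
python3 -m pendant '[[[0,0,0,0,0,0,0],[0,0,0,0,0,0,0]]]'
python3 - <<'E'
from plan import *
for n in("side","top"):
    cv2.imwrite(f"pics/{n}4.png",arm.capture(n)[:,:,::-1])
    for q in("block_mid","slot_mouth"): print(n,q,arm.mark_of(q,n)[:1])
R,t=plateT(*PL)
for n in C: print(n,proj(n,R@np.array([[40,22.5,37.5],[30,58,47]]).T+0*0 if 0 else np.array([R@[40,22.5,37.5]+t,R@[30,58,47]+t]))[:,::-1].round(1))
f=lambda im,r,c,h,w,k:cv2.resize(im[r:r+h,c:c+w],None,fx=k,fy=k,interpolation=cv2.INTER_CUBIC)
cv2.imwrite("pics/c7.png",np.hstack([f(cv2.imread("pics/top4.png"),175,245,100,100,4),f(cv2.imread("pics/side4.png"),170,240,100,100,4)]))
rows(down(.959),np.array([467,327,73.]))
E
```

```text
t: 9.8
position: [466.3, 327.8, 218.7]
tcp_rot: [-0.0, 0.886, 0.464, 0.001]
wrist_force: [0.5, -0.6, -0.4]
gripper_width: 85.4
t: 10.0
position: [467.0, 326.8, 218.8]
tcp_rot: [0.0, 0.887, 0.461, 0.0]
wrist_force: [0.2, -0.6, 0.1]
gripper_width: 85.2
side block_mid [{'centre': [213.2, 264.3], 'p': 0.73}]
side slot_mouth [{'centre': [199.3, 271.2], 'p': 0.92}]
top block_mid [{'centre': [202.8, 292.9], 'p': 0.56}]
top slot_mouth [{'centre': [203.1, 305.0], 'p': 0.61}]
side [[212.3 268.2]
 [202.1 273. ]]
top [[204.8 293.4]
 [204.8 306.5]]
t 10.3 dist [  -0.7    0.7 -145.6] rot deg [ 0.  -0.  -0.1] N 4 (need 3.2)
[0.0, -0.0, 36.0, 0.0002, -0.0001, -0.0004]
[0.0, -1.0, 37.0, 0.0002, -0.0001, -0.0004]
[0.0, 0.0, 36.0, 0.0002, -0.0001, -0.0004]
[0.0, -0.0, 37.0, 0.0002, -0.0001, -0.0004]
```

View pics/c7.png

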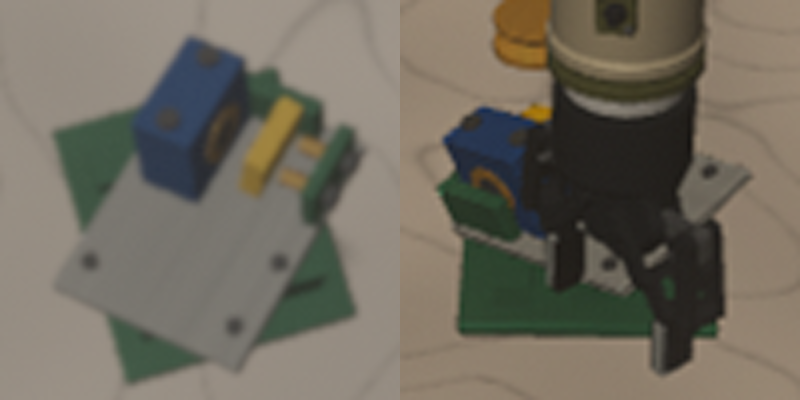

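View pics/top4.png

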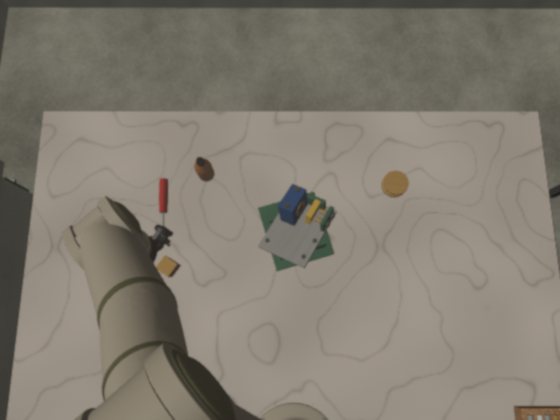

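View pics/side4.png

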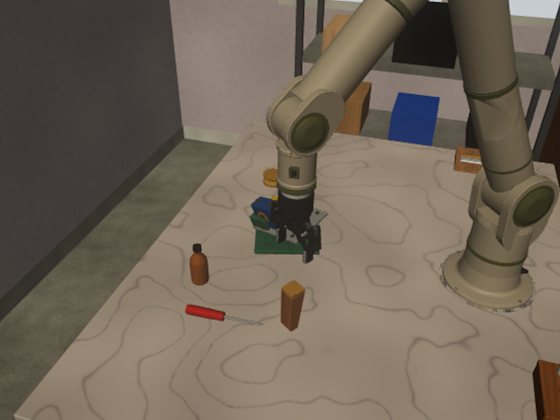

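```bash
python3 -m pendant '[[[0,0,36,0,0,0,0],[0,-1,37,0,0,0,0],[0,0,36,0,0,0,0],[0,0,35,0,0,0,0],[0,0,0,0,0,0,0]]]' 40
python3 -m pendant '[[[0,0,0,0,0,0,1],[0,0,0,0,0,0,1],[0,0,0,0,0,0,1],[0,0,0,0,0,0,1],[0,0,0,0,0,0,1],[0,0,0,0,0,0,1],[0,0,0,0,0,0,1],[0,0,0,0,0,0,1]]]' 40
```

```text
t: 10.8
position: [464.7, 325.9, 70.9]
tcp_rot: [0.001, 0.887, 0.461, -0.003]
wrist_force: [-0.3, -0.2, 0.1]
gripper_width: 85.4
t: 11.6
position: [467.3, 328.1, 76.5]
tcp_rot: [-0.0, 0.887, 0.461, 0.002]
wrist_force: [0.1, -0.6, 8.0]
gripper_width: 39.7
```

```bash
python3 - <<'E'
from plan import *
im=arm.capture("side");cv2.imwrite("pics/side5.png",im[:,:,::-1])
im2=arm.capture("top")
f=lambda im,r,c,h,w,k:cv2.resize(im[r:r+h,c:c+w],None,fx=k,fy=k,interpolation=cv2.INTER_CUBIC)
cv2.imwrite("pics/c8.png",np.hstack([f(im[:,:,::-1],250,240,100,100,4),f(im2[:,:,::-1],220,120,100,100,4)]))
E
```

View pics/c8.png

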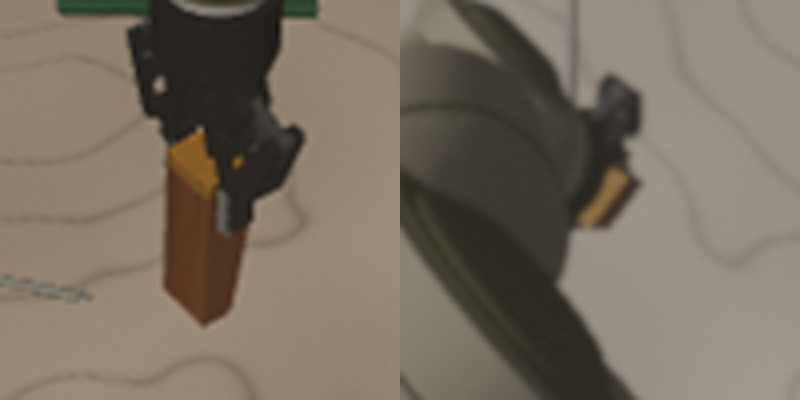

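```bash
python3 -m pendant '[[[0,0,-20,0,0,0,1],[0,0,-45,0,0,0,1],[0,0,-45,0,0,0,1],[0,0,-45,0,0,0,1],[0,0,0,0,0,0,1]]]'
python3 - <<'E'
from plan import *
R,p=platepose((30,65,190),tx=(0,-1,0)); print(p)
rows(R,p)
E
```

```text
t: 12.2
position: [468.6, 329.2, 236.4]
tcp_rot: [-0.001, 0.887, 0.461, 0.006]
wrist_force: [1.1, -0.4, -0.4]
gripper_width: 39.3
[675.974943   -28.13891533 233.5168504 ]
t 12.2 dist [ 207.4 -357.3   -2.9] rot deg [ 13.5 -15.6  -6.9] N 10 (need 9.2)
[-17.0, 38.0, 0.0, 0.0236, -0.0272, -0.012]
[-18.0, 37.0, 0.0, 0.0236, -0.0272, -0.012]
[-18.0, 37.0, -0.0, 0.0236, -0.0272, -0.012]
[-19.0, 37.0, -1.0, 0.0236, -0.0272, -0.012]
[-19.0, 36.0, -2.0, 0.0236, -0.0272, -0.012]
[-20.0, 37.0, -1.0, 0.0236, -0.0272, -0.012]
[-20.0, 36.0, -2.0, 0.0236, -0.0272, -0.012]
[-21.0, 35.0, -2.0, 0.0236, -0.0272, -0.012]
[-21.0, 36.0, -3.0, 0.0236, -0.0272, -0.012]
[-21.0, 35.0, -3.0, 0.0236, -0.0272, -0.012]
```

```bash
python3 -m pendant '[[[-17,38,0,0.0236,-0.0272,-0.012,1],[-18,37,0,0.0236,-0.0272,-0.012,1],[-18,37,0,0.0236,-0.0272,-0.012,1],[-19,37,-1,0.0236,-0.0272,-0.012,1],[-19,36,-2,0.0236,-0.0272,-0.012,1],[-20,37,-1,0.0236,-0.0272,-0.012,1],[-20,36,-2,0.0236,-0.0272,-0.012,1],[-21,35,-2,0.0236,-0.0272,-0.012,1],[-21,36,-3,0.0236,-0.0272,-0.012,1],[-21,35,-3,0.0236,-0.0272,-0.012,1],[0,0,0,0,0,0,1],[0,0,0,0,0,0,1]]]'
cat > chk.py <<'E'
from plan import *
import sys
tag=sys.argv[1]
R,t=plateT(*PL); s,p,Rc=cur(); pp=R.T@(p-t)
print("t",round(s["t"],2),"TCP plate",pp.round(1),"toe est",(pp-[0,7,76.5]).round(1),"F plate",(R.T@s["wrist_force"]).round(1),"w",round(s["gripper_width"],1),"tilt err deg",np.degrees(Ro.from_matrix((R.T@Rc).T@tool(np.array([0,-1.,0]),np.array([0,0,-1.]))).as_rotvec()).round(2))
if tag!="-":
    k=4;out=[]
    off={"top":(245,165),"side":(235,160)}
    toe=pp-[0,7,76.5]
    for n in("top","side"):
        im=arm.capture(n)[:,:,::-1];c,r=off[n]
        im=cv2.resize(im[r:r+100,c:c+100],None,fx=k,fy=k,interpolation=cv2.INTER_CUBIC);im=cv2.convertScaleAbs(im,alpha=1.4)
        raw=im.copy()
        def dr(P,col):
            q=((proj(n,P@R.T+t)-[c,r]+.5)*k-.5)
            for a in range(len(q)):
                for b in range(a):
                    if (np.abs(P[a]-P[b])>1e-6)[[0]].sum()+(abs(P[a][2]-P[b][2])>1e-6)+((abs(P[a][1]-P[b][1])>1e-6) and abs(P[a][2]-P[b][2])<1e-6)==1: cv2.line(im,tuple(q[a].astype(int).tolist()),tuple(q[b].astype(int).tolist()),col,1,cv2.LINE_AA)
        if len(sys.argv)<3: dr(WED@Rz(0).T+toe,(255,255,0))
        dr(BLK+[40,22.5,0],(0,255,0)); dr(np.array([[x,y,z] for x in(2,58) for y,z in((63.5,0),(71.3,47))],float),(255,0,255))
        out.append(im)
    cv2.imwrite(f"pics/{tag}.png",np.hstack(out))
E
python3 chk.py w1
```

```text
t: 13.4
position: [674.1, -30.5, 226.8]
tcp_rot: [-0.042, 0.844, 0.505, -0.174]
wrist_force: [-0.7, 0.2, -0.6]
gripper_width: 39.8
t 13.4 TCP plate [ 28.8  66.2 182.8] toe est [ 28.8  59.2 106.3] F plate [ 0.6  0.  -0.8] w 39.8 tilt err deg [-0.32  0.53 -0.15]
```

View pics/w1.png

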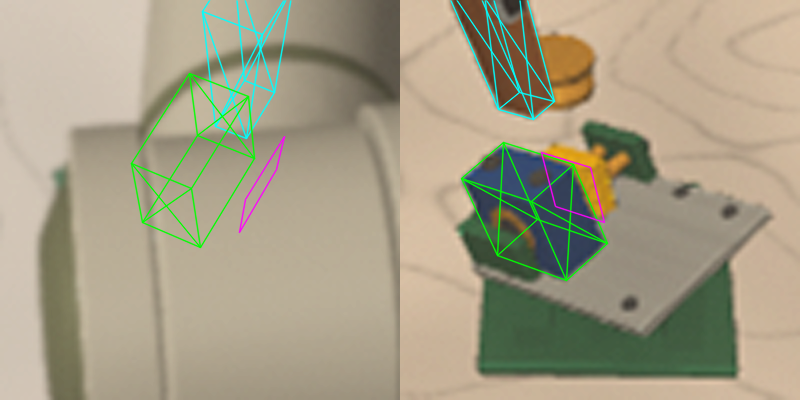

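```bash
python3 -m pendant '[[[1,-1,18,0,0.009,0,1],[0,0,0,0,0,0,1],[0,0,0,0,0,0,1]]]'
python3 chk.py w2
python3 - <<'E'
import cv2
im=cv2.imread("pics/w2.png")[:,400:]; cv2.imwrite("pics/w2z.png",cv2.resize(im[0:280,40:320],None,fx=2,fy=2,interpolation=cv2.INTER_CUBIC))
E
```

```text
t: 13.8
position: [667.3, -29.0, 211.3]
tcp_rot: [-0.044, 0.844, 0.506, -0.17]
wrist_force: [0.3, 0.7, -0.7]
gripper_width: 39.8
t 13.8 TCP plate [ 31.5  64.1 166.2] toe est [31.5 57.1 89.7] F plate [-0.1 -0.9 -0.5] w 39.8 tilt err deg [-0.27  0.04  0.05]
```

View pics/w2z.png

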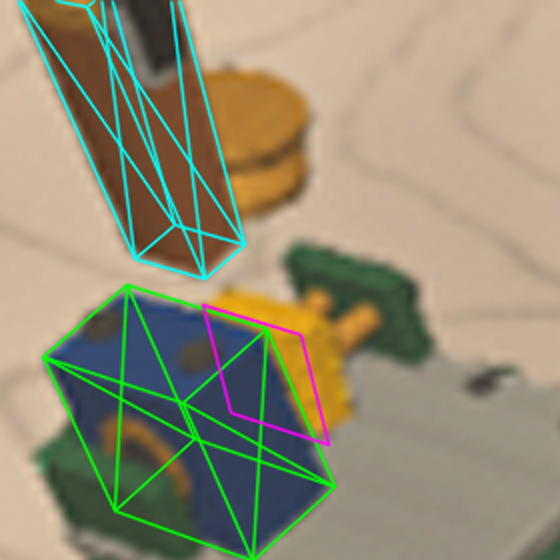

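```bash
python3 -m pendant '[[[-1,1,6,0,0,0,1],[0,0,10,0,0,0,1],[0,0,0,0,0,0,1]]]'; python3 chk.py -
python3 -m pendant '[[[0,0,10,0,0,0,1],[0,0,10,0,0,0,1],[0,0,0,0,0,0,1]]]'; python3 chk.py w3
python3 - <<'E'
import cv2
im=cv2.imread("pics/w3.png")[:,400:]; cv2.imwrite("pics/w3z.png",cv2.resize(im[0:280,40:320],None,fx=2,fy=2,interpolation=cv2.INTER_CUBIC))
E
```

```text
t: 14.2
position: [661.6, -33.3, 194.2]
tcp_rot: [-0.044, 0.844, 0.506, -0.171]
wrist_force: [-0.0, -1.4, -1.6]
gripper_width: 39.4
t 14.2 TCP plate [ 30.1  66.2 147.9] toe est [30.1 59.2 71.4] F plate [-1.   0.8 -1.6] w 39.4 tilt err deg [-0.39  0.11 -0.05]
t: 14.5
position: [654.8, -35.2, 175.2]
tcp_rot: [-0.045, 0.844, 0.506, -0.171]
wrist_force: [0.1, -0.4, -1.7]
gripper_width: 39.3
t 14.5 TCP plate [ 30.3  66.1 127.6] toe est [30.3 59.1 51.1] F plate [-0.7 -0.1 -1.6] w 39.3 tilt err deg [-0.41  0.12 -0.04]
```

View pics/w3z.png

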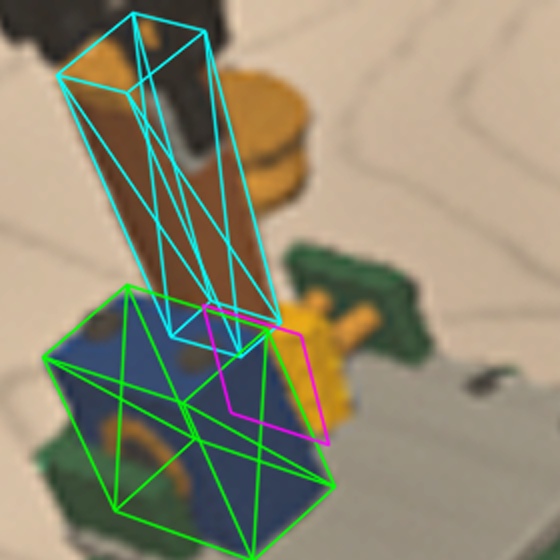

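```bash
python3 -m pendant '[[[1,0,3,0,0,0,1],[0,0,3,0,0,0,1],[0,0,0,0,0,0,1]]]'; python3 chk.py -
python3 -m pendant '[[[0,0,4,0,0,0,1],[0,0,0,0,0,0,1]]]'; python3 chk.py -
```

```text
t: 14.9
position: [654.4, -34.6, 170.8]
tcp_rot: [-0.044, 0.845, 0.506, -0.17]
wrist_force: [0.6, 1.0, -1.4]
gripper_width: 40.0
t 14.9 TCP plate [ 29.9  64.7 123.3] toe est [29.9 57.7 46.8] F plate [-0.3 -1.4 -1. ] w 40.0 tilt err deg [-0.29  0.05 -0.03]
t: 15.1
position: [652.9, -35.1, 166.9]
tcp_rot: [-0.044, 0.845, 0.506, -0.17]
wrist_force: [0.7, -0.4, -1.0]
gripper_width: 39.5
t 15.1 TCP plate [ 29.9  64.9 119.2] toe est [29.9 57.9 42.7] F plate [-1.  -0.2 -0.8] w 39.5 tilt err deg [-0.3   0.05 -0.05]
```

```bash
python3 -m pendant '[[[0.5,0,4,0,0,0,1],[0.5,0,4,0,0,0,1],[0,0,0,0,0,0,1]]]'; python3 chk.py -
python3 -m pendant '[[[0.5,0,4,0,0,0,1],[0,0,0,0,0,0,1]]]'; python3 chk.py -
python3 -m pendant '[[[0.3,0,3,0,0,0,1],[0,0,0,0,0,0,1]]]'; python3 chk.py -
```

```text
t: 15.4
position: [650.6, -34.8, 158.9]
tcp_rot: [-0.044, 0.845, 0.506, -0.17]
wrist_force: [-0.2, -0.1, -0.4]
gripper_width: 39.6
t 15.4 TCP plate [ 30.1  63.6 110.9] toe est [30.1 56.6 34.4] F plate [ 0.1  0.  -0.5] w 39.6 tilt err deg [-0.32  0.05 -0.03]
t: 15.6
position: [649.7, -34.7, 155.2]
tcp_rot: [-0.044, 0.845, 0.506, -0.17]
wrist_force: [-0.3, 0.4, -1.4]
gripper_width: 39.5
t 15.6 TCP plate [ 30.   63.1 107.2] toe est [30.  56.1 30.7] F plate [ 0.1 -0.6 -1.4] w 39.5 tilt err deg [-0.29  0.03 -0.03]
t: 15.8
position: [649.0, -34.7, 152.5]
tcp_rot: [-0.044, 0.845, 0.506, -0.17]
wrist_force: [0.5, 1.3, -1.8]
gripper_width: 39.2
t 15.8 TCP plate [ 29.9  62.7 104.4] toe est [29.9 55.7 27.9] F plate [-0.3 -1.8 -1.4] w 39.2 tilt err deg [-0.28  0.02 -0.03]
```

```bash
python3 -m pendant '[[[0,0,3,0,0,0,1],[0,0,0,0,0,0,1]]]'; python3 chk.py -
python3 -m pendant '[[[0,0,3,0,0,0,1],[0,0,0,0,0,0,1]]]'; python3 chk.py -
```

```text
t: 16.0
position: [648.1, -34.9, 149.7]
tcp_rot: [-0.044, 0.845, 0.506, -0.17]
wrist_force: [0.6, 1.8, -1.2]
gripper_width: 39.3
t 16.0 TCP plate [ 29.9  62.6 101.5] toe est [29.9 55.6 25. ] F plate [ 0.1 -2.1 -0.8] w 39.3 tilt err deg [-0.27  0.   -0.02]
t: 16.2
position: [647.2, -35.1, 146.9]
tcp_rot: [-0.044, 0.845, 0.506, -0.17]
wrist_force: [0.9, 3.0, -2.5]
gripper_width: 40.0
t 16.2 TCP plate [29.9 62.5 98.5] toe est [29.9 55.5 22. ] F plate [ 0.1 -3.6 -1.8] w 40.0 tilt err deg [-0.26 -0.   -0.02]
```

```bash
python3 -m pendant '[[[1,0,2,0,0,0,1],[0,0,0,0,0,0,1]]]'; python3 chk.py -
python3 -m pendant '[[[0.5,0,2,0,0,0,1],[0,0,0,0,0,0,1]]]'; python3 chk.py w4
python3 - <<'E'
import cv2
im=cv2.imread("pics/w4.png")[:,400:]; cv2.imwrite("pics/w4z.png",cv2.resize(im[0:280,40:320],None,fx=2,fy=2,interpolation=cv2.INTER_CUBIC))
E
```

```text
t: 16.4
position: [646.8, -34.8, 144.8]
tcp_rot: [-0.044, 0.845, 0.506, -0.17]
wrist_force: [0.4, 3.1, -1.4]
gripper_width: 39.7
t 16.4 TCP plate [29.9 61.9 96.4] toe est [29.9 54.9 19.9] F plate [ 0.8 -3.2 -0.9] w 39.7 tilt err deg [-0.28  0.04 -0.03]
t: 16.6
position: [646.2, -35.0, 142.9]
tcp_rot: [-0.044, 0.845, 0.506, -0.17]
wrist_force: [1.1, 1.0, -1.0]
gripper_width: 39.4
t 16.6 TCP plate [29.8 61.8 94.4] toe est [29.8 54.8 17.9] F plate [-0.7 -1.6 -0.5] w 39.4 tilt err deg [-0.28  0.06 -0.06]
```

View pics/w4z.png

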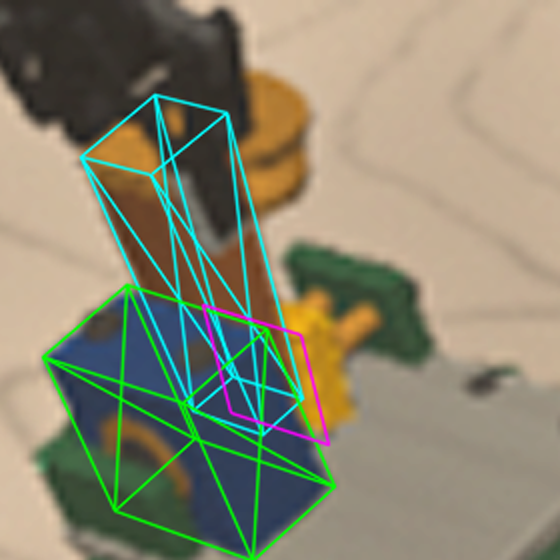

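Clean so far; wedge is between block and jaw (toe ~18 mm by estimate). Continue down gently until there is resistance.

```bash
python3 -m pendant '[[[0,0,2,0,0,0,1],[0,0,0,0,0,0,1]]]'; python3 chk.py -
python3 -m pendant '[[[0,0,2,0,0,0,1],[0,0,0,0,0,0,1]]]'; python3 chk.py -
```

```text
t: 16.9
position: [645.7, -35.1, 141.1]
tcp_rot: [-0.044, 0.845, 0.506, -0.17]
wrist_force: [-0.2, -0.1, -1.3]
gripper_width: 39.8
t 16.9 TCP plate [29.8 61.8 92.5] toe est [29.8 54.8 16. ] F plate [-0.2 -0.2 -1.3] w 39.8 tilt err deg [-0.26  0.05 -0.06]
t: 17.1
position: [645.0, -35.3, 139.2]
tcp_rot: [-0.044, 0.845, 0.506, -0.17]
wrist_force: [0.2, -1.0, -1.5]
gripper_width: 39.6
t 17.1 TCP plate [29.8 61.8 90.5] toe est [29.8 54.8 14. ] F plate [-1.   0.4 -1.4] w 39.6 tilt err deg [-0.26  0.05 -0.06]
```

```bash
python3 -m pendant '[[[0,0,2,0,0,0,1],[0,0,0,0,0,0,1]]]'; python3 chk.py -
python3 -m pendant '[[[0,0,2,0,0,0,1],[0,0,0,0,0,0,1]]]'; python3 chk.py w5
python3 - <<'E'
import cv2
im=cv2.imread("pics/w5.png")[:,400:]; cv2.imwrite("pics/w5z.png",cv2.resize(im[0:280,40:320],None,fx=2,fy=2,interpolation=cv2.INTER_CUBIC))
E
```

```text
t: 17.3
position: [644.4, -35.5, 137.3]
tcp_rot: [-0.044, 0.845, 0.506, -0.17]
wrist_force: [-0.5, -0.7, -0.7]
gripper_width: 39.5
t 17.3 TCP plate [29.8 61.8 88.5] toe est [29.8 54.8 12. ] F plate [-0.1  0.7 -0.9] w 39.5 tilt err deg [-0.26  0.05 -0.06]
t: 17.5
position: [643.7, -35.7, 135.5]
tcp_rot: [-0.044, 0.845, 0.506, -0.17]
wrist_force: [-0.2, -1.4, 0.3]
gripper_width: 39.6
t 17.5 TCP plate [29.8 61.8 86.5] toe est [29.8 54.8 10. ] F plate [-0.4  1.4  0.1] w 39.6 tilt err deg [-0.26  0.05 -0.06]
```

View pics/w5z.png

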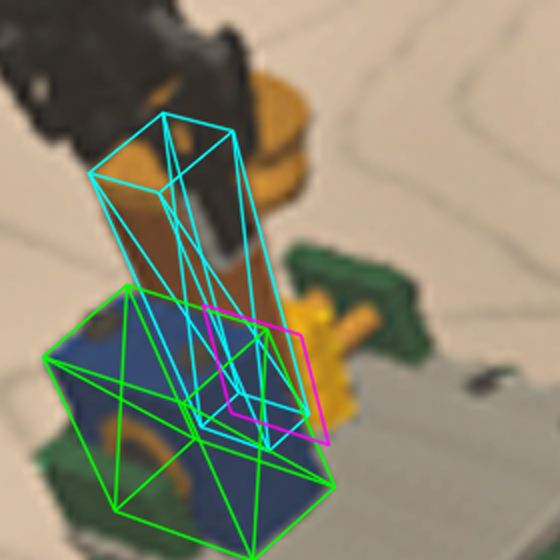

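```bash
python3 -m pendant '[[[0,0,1.5,0,0,0,1],[0,0,0,0,0,0,1]]]'; python3 chk.py -
python3 -m pendant '[[[0,0,0,0,0,0,1],[0,0,0,0,0,0,1]]]'; python3 chk.py -
```

```text
t: 17.8
position: [643.2, -35.8, 134.1]
tcp_rot: [-0.044, 0.845, 0.506, -0.17]
wrist_force: [0.3, -2.6, 2.5]
gripper_width: 39.6
t 17.8 TCP plate [29.8 61.7 85.1] toe est [29.8 54.7  8.6] F plate [-0.9  2.7  2.2] w 39.6 tilt err deg [-0.26  0.05 -0.05]
t: 18.0
position: [643.2, -35.8, 134.2]
tcp_rot: [-0.044, 0.845, 0.506, -0.17]
wrist_force: [-0.6, -3.5, 2.7]
gripper_width: 40.0
t 18.0 TCP plate [29.8 61.7 85.2] toe est [29.8 54.7  8.7] F plate [-0.5  4.   2. ] w 40.0 tilt err deg [-0.26  0.05 -0.05]
```

```bash
python3 - <<'E'
from h import *
im=arm.capture("side")[:,:,::-1]
cv2.imwrite("pics/r1.png",cv2.convertScaleAbs(cv2.resize(im[160:240,240:310],None,fx=8,fy=8,interpolation=cv2.INTER_CUBIC),alpha=1.7))
E
```

```text
(no output)
```

View pics/r1.png

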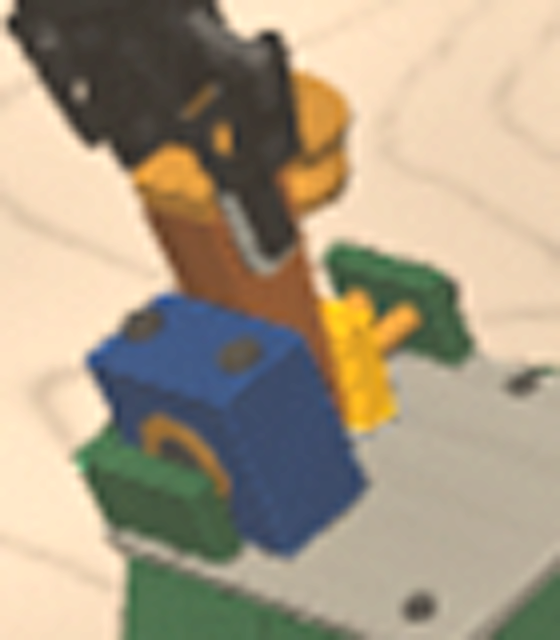

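```bash
python3 - <<'E'
from plan import *
def f(P,pl): 
    R,t=plateT(*pl); return ((proj("side",np.atleast_2d(P)@R.T+t)-[240,160]+.5)*8-.5).round(0).astype(int).tolist()
pl=PL
B=np.array([[0,0,75],[80,0,75],[80,45,75],[0,45,75],[80,0,0],[80,45,0]],float)
obs=np.array([(175,297),(90,358),(230,410),(310,345),(285,555),(365,485)])
print(f(B,pl))
H=np.array([[-20,-11,120],[20,-11,120],[20,29,120],[20,11,0]],float)
for z in(8.6,14,20): print(z,f(H+[29.8,56,z],pl))
E
```

```text
[[83, 357], [223, 403], [308, 329], [167, 286], [294, 562], [375, 488]]
8.6 [[132, 175], [203, 195], [278, 132], [353, 417]]
14 [[127, 163], [197, 183], [273, 120], [348, 406]]
20 [[121, 150], [192, 169], [267, 106], [343, 393]]
```

```bash
python3 -m pendant '[[[0,0,0,0,0,0,0],[0,0,0,0,0,0,0],[0,0,0,0,0,0,0],[0,0,0,0,0,0,0],[0,0,0,0,0,0,0]]]'; python3 chk.py -
python3 -m pendant '[[[0,0,-30,0,0,0,0],[0,0,-40,0,0,0,0],[0,0,-30,0,0,0,0],[0,0,0,0,0,0,0]]]'; python3 chk.py -
python3 - <<'E'
from h import *
im=arm.capture("side")[:,:,::-1]
cv2.imwrite("pics/r2.png",cv2.convertScaleAbs(cv2.resize(im[160:240,240:310],None,fx=8,fy=8,interpolation=cv2.INTER_CUBIC),alpha=1.7))
E
```

```text
t: 18.55
position: [643.2, -35.3, 134.1]
tcp_rot: [-0.044, 0.845, 0.506, -0.17]
wrist_force: [-0.1, 0.5, -0.2]
gripper_width: 85.5
t 18.55 TCP plate [30.  61.3 85.1] toe est [30.  54.3  8.6] F plate [ 0.3 -0.4 -0.2] w 85.5 tilt err deg [-0.27  0.03 -0.02]
t: 18.95
position: [679.3, -25.1, 232.1]
tcp_rot: [-0.042, 0.845, 0.506, -0.167]
wrist_force: [0.4, 0.5, -0.2]
gripper_width: 85.5
t 18.95 TCP plate [ 28.3  60.6 190. ] toe est [ 28.3  53.6 113.5] F plate [-0.1 -0.7 -0. ] w 85.5 tilt err deg [ 0.09 -0.21 -0.04]
```

View pics/r2.png

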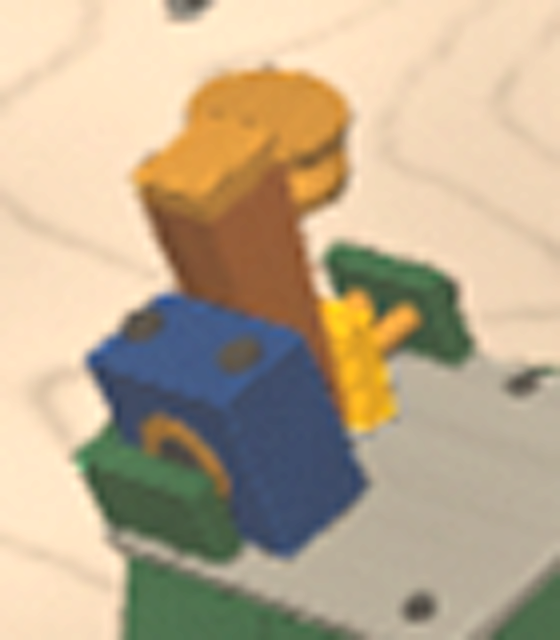

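```bash
python3 -m pendant '[[[-3,-1,0,0,0,0,1],[0,0,0,0,0,0,1],[0,0,0,0,0,0,1],[0,0,10,0,0,0,1],[0,0,15,0,0,0,1],[0,0,10,0,0,0,1],[0,0,0,0,0,0,1],[0,0,0,0,0,0,1]]]'; python3 chk.py -
python3 - <<'E'
from h import *
im=arm.capture("side")[:,:,::-1]
cv2.imwrite("pics/r3.png",cv2.convertScaleAbs(cv2.resize(im[140:240,240:320],None,fx=6,fy=6,interpolation=cv2.INTER_CUBIC),alpha=1.7))
E
```

```text
t: 19.8
position: [662.7, -31.3, 195.9]
tcp_rot: [-0.044, 0.845, 0.506, -0.17]
wrist_force: [0.4, -0.3, -0.3]
gripper_width: -0.2
t 19.8 TCP plate [ 30.6  64.4 150. ] toe est [30.6 57.4 73.5] F plate [-0.6  0.1 -0.1] w -0.2 tilt err deg [-0.29  0.04 -0.04]
```

View pics/r3.png

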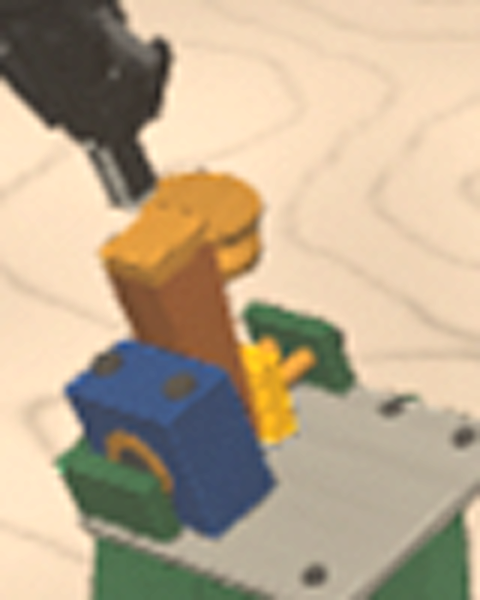

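```bash
python3 -m pendant '[[[0,0,9,0,0,0,1],[0,0,6,0,0,0,1],[0,0,0,0,0,0,1]]]'; python3 chk.py -
python3 -m pendant '[[[0,0,3,0,0,0,1],[0,0,0,0,0,0,1]]]'; python3 chk.py -
python3 -m pendant '[[[0,0,3,0,0,0,1],[0,0,0,0,0,0,1]]]'; python3 chk.py -
```

```text
t: 20.15
position: [656.9, -32.9, 181.1]
tcp_rot: [-0.044, 0.844, 0.506, -0.171]
wrist_force: [-0.0, 0.0, -0.2]
gripper_width: -0.3
t 20.15 TCP plate [ 31.   64.7 134. ] toe est [31.  57.7 57.5] F plate [-0.  -0.  -0.2] w -0.3 tilt err deg [-0.34  0.09 -0.04]
t: 20.35
position: [656.6, -33.1, 179.0]
tcp_rot: [-0.044, 0.845, 0.506, -0.17]
wrist_force: [-0.2, 0.4, 0.3]
gripper_width: -0.1
t 20.35 TCP plate [ 30.7  64.5 131.9] toe est [30.7 57.5 55.4] F plate [ 0.4 -0.2  0.2] w -0.1 tilt err deg [-0.28  0.04 -0.04]
t: 20.55
position: [655.7, -33.3, 176.3]
tcp_rot: [-0.044, 0.845, 0.506, -0.17]
wrist_force: [-0.1, -0.6, -0.1]
gripper_width: 0.0
t 20.55 TCP plate [ 30.7  64.4 129. ] toe est [30.7 57.4 52.5] F plate [-0.2  0.6 -0.2] w 0.0 tilt err deg [-0.26  0.03 -0.04]
```

```bash
python3 -m pendant '[[[0,0,2,0,0,0,1],[0,0,0,0,0,0,1]]]'; python3 chk.py -
python3 -m pendant '[[[0,0,2,0,0,0,1],[0,0,0,0,0,0,1]]]'; python3 chk.py -
python3 -m pendant '[[[0,0,2,0,0,0,1],[0,0,0,0,0,0,1]]]'; python3 chk.py -
```

```text
t: 20.75
position: [655.3, -33.6, 174.7]
tcp_rot: [-0.044, 0.845, 0.506, -0.17]
wrist_force: [1.8, 0.3, 1.6]
gripper_width: -0.6
t 20.75 TCP plate [ 30.5  64.4 127.4] toe est [30.5 57.4 50.9] F plate [-1.  -0.6  2.1] w -0.6 tilt err deg [-0.23  0.01 -0.05]
t: 20.95
position: [654.7, -33.8, 172.8]
tcp_rot: [-0.044, 0.845, 0.506, -0.17]
wrist_force: [0.4, -0.1, 3.4]
gripper_width: -0.1
t 20.95 TCP plate [ 30.5  64.4 125.4] toe est [30.5 57.4 48.9] F plate [0.4 0.7 3.3] w -0.1 tilt err deg [-0.23  0.01 -0.04]
t: 21.15
position: [653.9, -33.9, 170.8]
tcp_rot: [-0.044, 0.845, 0.506, -0.17]
wrist_force: [1.0, -0.8, 3.7]
gripper_width: -0.0
t 21.15 TCP plate [ 30.6  64.4 123.2] toe est [30.6 57.4 46.7] F plate [-0.4  1.2  3.7] w -0.0 tilt err deg [-0.25  0.02 -0.04]
```

```bash
python3 -m pendant '[[[0,0,2,0,0,0,1],[0,0,0,0,0,0,1]]]'; python3 chk.py -
python3 -m pendant '[[[0,0,1.5,0,0,0,1],[0,0,0,0,0,0,1]]]'; python3 chk.py -
python3 -m pendant '[[[0,0,1.5,0,0,0,1],[0,0,0,0,0,0,1]]]'; python3 chk.py r4 x
```

```text
t: 21.35
position: [653.2, -34.1, 168.9]
tcp_rot: [-0.044, 0.845, 0.506, -0.17]
wrist_force: [1.7, -1.6, 3.4]
gripper_width: 0.2
t 21.35 TCP plate [ 30.7  64.4 121.2] toe est [30.7 57.4 44.7] F plate [-1.4  1.5  3.6] w 0.2 tilt err deg [-0.25  0.02 -0.04]
t: 21.55
position: [653.0, -34.4, 167.8]
tcp_rot: [-0.044, 0.845, 0.506, -0.169]
wrist_force: [2.6, 0.9, 5.4]
gripper_width: 0.1
t 21.55 TCP plate [ 30.5  64.4 120.1] toe est [30.5 57.4 43.6] F plate [-0.5 -0.6  6. ] w 0.1 tilt err deg [-0.21  0.01 -0.05]
t: 21.75
position: [653.2, -34.4, 167.6]
tcp_rot: [-0.043, 0.845, 0.506, -0.169]
wrist_force: [3.6, -0.9, 12.6]
gripper_width: -0.0
t 21.75 TCP plate [ 30.2  64.3 120. ] toe est [30.2 57.3 43.5] F plate [-0.4  2.3 12.9] w -0.0 tilt err deg [-0.13 -0.04 -0.06]
```

View pics/r4.png

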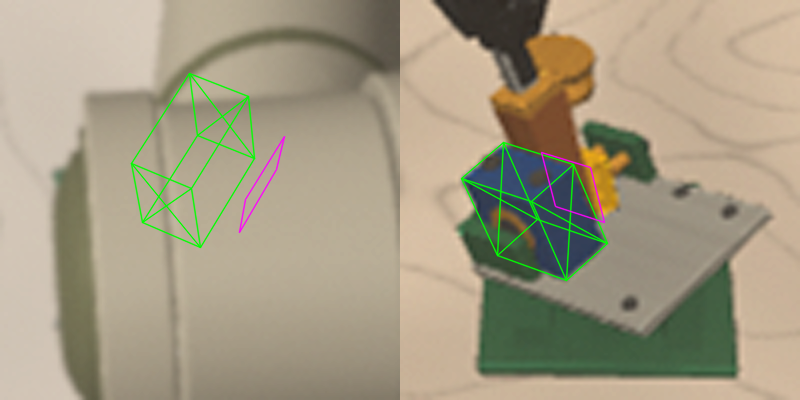

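```bash
python3 -m pendant '[[[0,0,2,0,0,0,1],[0,0,0,0,0,0,1]]]'; python3 chk.py -
python3 -m pendant '[[[0,0,1.5,0,0,0,1],[0,0,0,0,0,0,1]]]'; python3 chk.py -
```

```text
t: 22.05
position: [653.6, -34.6, 167.5]
tcp_rot: [-0.042, 0.845, 0.506, -0.168]
wrist_force: [4.4, 1.6, 24.8]
gripper_width: 0.1
t 22.05 TCP plate [ 29.8  64.3 120. ] toe est [29.8 57.3 43.5] F plate [ 3.1  2.7 24.9] w 0.1 tilt err deg [ 0.01 -0.11 -0.07]
t: 22.25
position: [653.8, -34.7, 167.4]
tcp_rot: [-0.042, 0.845, 0.506, -0.167]
wrist_force: [4.2, 1.3, 32.0]
gripper_width: -0.3
t 22.25 TCP plate [ 29.5  64.3 119.9] toe est [29.5 57.3 43.4] F plate [ 4.8  4.8 31.6] w -0.3 tilt err deg [ 0.1  -0.16 -0.08]
```

```bash
python3 -m pendant '[[[0,0,-10,0,0,0,1],[0,0,-30,0,0,0,1],[0,0,-45,0,0,0,1],[0,0,-45,0,0,0,1],[0,-45,-10,0,0,0,1],[0,-45,0,0,0,0,1],[0,-45,0,0,0,0,1],[0,-45,0,0,0,0,1],[0,-45,0,0,0,0,1],[0,-45,0,0,0,0,1],[0,0,0,0,0,0,1]]]'
python3 chk.py f1 x
python3 - <<'E'
from workcell import arm
import cv2
for n in("side","top"): cv2.imwrite(f"pics/{n}9.png",arm.capture(n)[:,:,::-1])
im=cv2.imread("pics/side9.png");im2=cv2.imread("pics/top9.png")
import numpy as np
f=lambda im,r,c:cv2.convertScaleAbs(cv2.resize(im[r:r+80,c:c+66],None,fx=6,fy=6,interpolation=cv2.INTER_CUBIC),alpha=1.6)
cv2.imwrite("pics/f1r.png",np.hstack([f(im,160,240),f(im2,175,265)]))
E
```

```text
t: 23.35
position: [466.2, 112.8, 362.1]
tcp_rot: [-0.045, 0.843, 0.508, -0.17]
wrist_force: [0.5, 0.3, 0.3]
gripper_width: -0.2
t 23.35 TCP plate [305.7  63.7 256.2] toe est [305.7  56.7 179.7] F plate [-0.2 -0.4  0.4] w -0.2 tilt err deg [-0.3   0.05  0.3 ]
```

View pics/f1r.png

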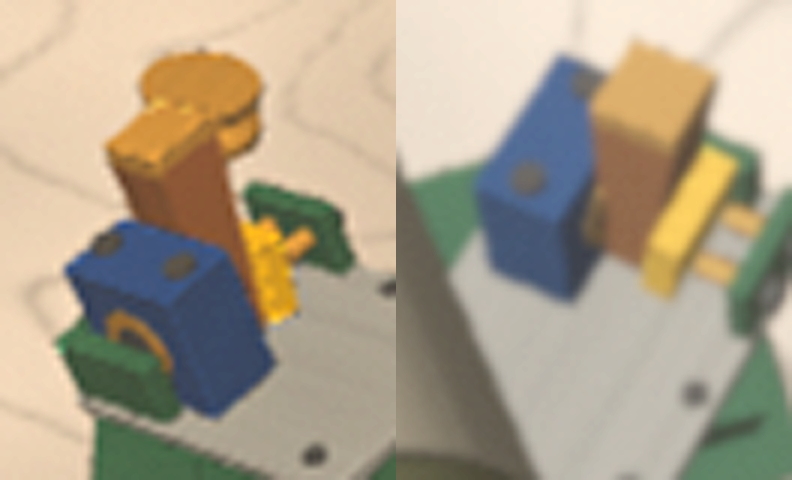

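View pics/top9.png

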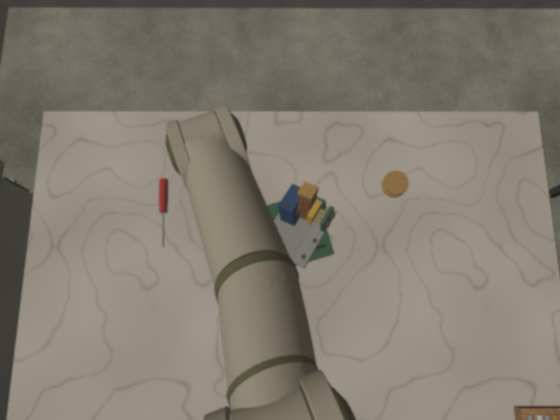

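View pics/side9.png

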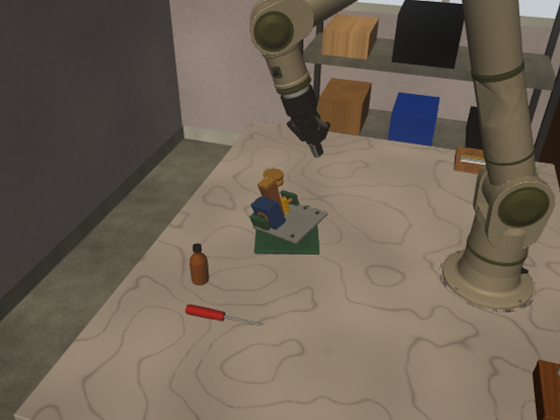

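```bash
python3 -c "
from workcell import arm
print(arm.state()['t']); print(arm.close_job())"
```

```text
23.55
the job is handed in; nothing more can be done
None
```

The job is handed in, 23.6 s into the 58 s allowed. The block sits in the corner, locked by the wedge, and the arm is clear of everything.

**Block:** I set it on the plate at about x 90, y 29 mm, long side along x. When I let go, it slid down against both fences. Its corners in the side picture are in the same place after the tapping as before it.

**Wedge:** I lowered it into the gap until it met about 3 N of resistance and let go, and it stood by itself. I then pressed the brass head down with the closed fingers in 1.5 to 2 mm steps, needing about 2 to 6 N. It stopped firmly with its head 120.0 mm above the plate, which is the wedge's full height, and did not move under 32 N. The thin end is therefore on the plate. The final side view agrees, and both views show the wedge standing between block and jaw.

**Other things on the bench:** The pulley, bottle and driver were not touched and look unmoved. In the last top view the arm hid the bottle, but it shows in the side view.

**Checks that did not fit exactly:**
- **Stopping height:** by my measurements the wedge stopped about 8 to 11 mm above the plate when put in by hand, lower than the 15 to 21 mm you gave.
- **Tapping force:** some of the pressing took a little less than the 5 N you gave.
- **Plate position:** the fitted plate position was 1 to 2 mm off, along y and between the two cameras.

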